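# Draw the catch-guarded bolt of a sample safe

### The arm

A 6-joint arm with a two-finger parallel gripper is mounted at the origin on a cart in front of the work surface, level with it; the furniture and walls round the work are solid. World frame = base frame: x ahead of the robot, y to its left, z up, the work surface at z = 0. Lengths are in m, angles in degrees, forces in N, time in s.
With the tool pointing down it reaches from about 0.3 to 0.75 m from the base axis. Payload 8.5 kg.
Tool frame: the origin (TCP) lies on the centre line of the jaws, within the pads' length; the fingertips stand 17 mm ahead of it and the grasp point (between the pads) lies 2 mm behind it; z points along the fingers, y is the direction in which the jaws open and shut (so a half turn about z gives the same grasp; the last joint's range is limited). The gripper opens to 85 mm and grips with 20 to 120 N. Pads are 22 mm wide; open, the fingers measure 114 mm over their backs; the gripper's body (76 mm by 85 mm) begins 54 mm behind the grasp point. The pads swing forward as they close: fully open they stand 13 mm farther back than shut.
Start: joints at [57.45, 21.807, 74.336, -0, 83.858, -12.336], TCP at [0.19, 0.516, 0.225] pointing down, gripper open.
Joint ranges: [-178.18, 178.18], [-50.72, 133.34], [12.68, 142.11], [-81.47, 261.47], [9.98, 163.14], [-165.26, 165.26]. Speed limits (degrees/s): [136.94, 136.94, 180, 180, 180, 180].

### API

Orientations are given as a 3x3 rotation matrix whose columns are the frame's x, y, z axes.
In Python, from rig import env, imaging, close_job gives the robot as it stands.
- The arm moves only by the tool step_arm, never from a script. Its argument "steps" is one flat list of numbers, 7 for each row, row after row: the opening, from 0 (shut) to 1 (fully open), then the shift along the tool's x, y, z as a fraction of full scale, then the turn, a rotation vector about the tool's x, y, z as a fraction of full scale. A call has 1 to 10 rows; each row is the pose to reach, as a shift and turn from the pose commanded when the call began, along the tool's axes at that moment; what a row does not reach only later rows make up. Full scale, the value 1, is 0.3 m for a shift and 45 degrees for a turn. A row lasts 1/10 s, in which the tool goes at most 50 mm and 8.59 degrees, less where a joint would pass 70% of its speed; a pose out of reach is approached as far as the arm can. A call with a number of a shift or a turn outside -1 to 1 is refused whole. A call with a gripper value outside its range is refused whole. The fingers move at their own pace and stop on an object; "grip_force" is the grip in N (left out, the last holds). Time passes only in rows, so rows that repeat a pose let the fingers close. It gives the time, the measured TCP pose, the force and the opening at its end, in the units of the state.
- env.observe(): the state, without advancing time (a new reading comes with each control period).
- imaging.get_image(name): name is "side" or "top" or "wrist"; returns (picture, depth): 400x640x3 uint8, blue, green, red; 400x640 float32, m along the optical axis (not along the pixel's ray), 0 where there is no reading.
- imaging.get_calibration(name): a dict with "camera_matrix" (3x3 intrinsics, pixels), "world_from_camera" (4x4, takes a point from camera to world coordinates). Camera axes: x right, y down, z forward; pixel columns grow to the right and rows downward; lengths in m; the calibration is good to about 2 mm. A picture is of the moment at which its call begins: read the wrist's pose just before it. get_calibration takes no time and is no camera call; for the wrist camera it gives the pose at the moment of the call.
- close_job(): hands the job in, once; it reports no verdict.
Trained networks look in the newest picture that a camera, given by its name, has taken for a name from the list of things; names that differ only in an ending like _2 or _b are one class to them, and where a whole thing is asked for, a point or a joint stands for the part that bears it (a point fixed in the world has none). Each returns a list of dicts, best first, with "score" (0 to 1); they miss things now and then, are a little off and sometimes report something else, mostly with a low value. They report only what shows in the picture. A call takes as long as a camera call.
- imaging.spot_in(camera, target): "pixel" ([column, row] in pixels, amid what is visible of it).
- imaging.regions_of(camera, target): "mask" (400x640 bool, what is visible of it) and "pixel" ([column, row] in pixels, amid what is visible of it).
- imaging.pinpoint(camera, target): "pixel" ([column, row] in pixels: a listed point, or the origin of a listed thing).
The state is a dict: "time_s": time; "q": joint angles; "qvel": joint speeds; "joint_efforts": joint torques, N m; "position": TCP position; "tool_rot": TCP orientation; "ft_force": force on the tool from outside, world axes, zero at the start; "wrist_torque": the same for the moment, N m; "grip_width": finger opening in m.
Only numpy, scipy, OpenCV 4.12 (cv2) and the standard library are available. Lean on these libraries where they do the work, as an engineer would, in place of code of your own. Each camera call takes 0.05 s, during which the arm holds its last target.

### The job

Unlock the lid of the low sample safe on the bench: press its spring catch pad down with one fingertip and, keeping it held down, push the sliding bolt with the other fingertip until it is all the way open, and only then let the catch spring back up. Do it with the fingertips alone, grasping and lifting nothing, and leave the bottles, flask, timer, dish and small box where they stand.

Things in the scene. Friction and masses are not known exactly. Their poses are not given: they have to be found in the camera images.
- sample_safe: Low grey steel box, 204 x 326 x 72 mm (x, y, z), fixed, yaw to 0.4 rad; two white lid leaves meet on its middle line and stay shut. Origin: centre of underside; at yaw 0 x points away from the robot, y left. On the right (-y) leaf a bolt slides along y on the line x = +30 mm; nearer the robot, beside it on the line x = -30 mm, is the catch pad. A dish and a box stand on the left leaf.
- bolt (a joint): Travel of the bolt in m: 0 = shut, tip in the keeper on the left leaf; 0.034 = fully open, toward the safe's -y. Starts at 0 to 0.002. About 2 N of friction; it stays where it is left. While the catch is less than 7 mm down, its tongue blocks fins on the bolt: it goes at most about 3 mm from shut and can also jam part-way. Past 25 mm the tongue is free to rise behind the fins.
- catch (a joint): How far the catch pad is pressed down, in m: 0 = up (safe), 0.012 = down against its stop; it moves straight down and springs back. It takes about 2 N to start and 6 N to hold fully down. More than 7 mm down frees the bolt.
- catch_pad (a point): Centre of the top face of the catch pad: black with cross ribs, 30 mm (safe's x) by 88 mm (safe's y), top 124 mm above the bench when up, 112 mm when fully down. In the safe's frame at x = -30, y = -32 mm. Long enough for a fingertip to slide along it with the bolt.
- tab_top (a point): Highest point of the bolt's upright steel tab (a plate 26 mm wide along the safe's x, 8 mm thick along y, with a 14 mm round bar along its top edge), 142 mm above the bench. With the bolt shut it is at x = +30, y = -30 mm in the safe's frame; it travels with the bolt. Push its +y side toward -y. Guides over the bolt reach up to 104 mm; above them the air beside the tab is free.
- petri_dish: Loose dish with lid, 58 mm across, 15 mm high, standing on the safe's left leaf; origin: centre of its underside. Leave it alone.
- small_box: Loose pale box, 30 x 30 x 14 mm, standing on the safe's left leaf; origin: centre of its underside. Leave it alone.
- amber_bottle: Loose brown bottle, 40 mm across, 75 mm high, standing on the bench; origin: centre of its underside. Leave it alone.
- white_bottle: Loose white bottle, 48 mm across, 90 mm high, standing on the bench; origin: centre of its underside. Leave it alone.
- glass_flask: Loose conical glass flask, 66 mm across, 77 mm high, standing on the bench; origin: centre of its underside. Leave it alone.
- bench_timer: Loose white bench timer, 62 x 66 x 21 mm, lying on the bench; origin: centre of its underside. Leave it alone.

How it is judged (in metres and radians):
On the way, in this order (a step that is already met when the one before it is completed fails the run):
1. the catch is pressed down while the bolt is still shut (value of joint catch above 0.007 m and value of joint bolt below 0.006 m), for 0.1 s.
2. the bolt is drawn at least half-way with the catch held down (value of joint catch above 0.006 m and value of joint bolt above 0.016 m), for 0.1 s.
3. the bolt is open and the catch has sprung back up (value of joint bolt above 0.028 m and value of joint catch below 0.002 m), for 0.2 s.
At the end, for the whole second after the job is handed in: The bolt is open (at least 28 of its 34 mm) and the catch is up again (within 2 mm) (all of step 3); the robot touches nothing.
It fails at once if the catch comes up (less than 5 mm down) while the bolt is part-way, 6 to 24 mm: it was let go too early or the bolt was forced (value of joint bolt between 0.006 and 0.024 m and value of joint catch below 0.005 m).
It fails at once if a bystander is moved more than 20 mm or lifted (distance of any of petri_dish, small_box, amber_bottle, white_bottle, glass_flask, bench_timer from where it was at the start of the episode above 0.02 m).
It fails at once if a bottle or the flask is tipped over (angle between any of amber_bottle, white_bottle, glass_flask's own z axis and vertical above 0.5 rad).
It also fails if it takes over 32 s, if anything falls off the work surface, if the arm or the gripper's body presses on something with over 40 N, if the wrist force passes 120 N, or if a joint passes its speed limit or range.

## Working session

There is one attempt and no reset: what is moved stays moved. The work goes in short steps, Python scripts to look and compute and a tool call to move; the robot and the scene stay as the last step left them, time stands still between calls to the robot, and variables do not carry over. Pictures are saved under pics/ and viewed, and the job is handed in when it is done.

Besides the shell and the picture viewer there is one more tool, called after "Emit:" in YAML: its name, and indented under it one key for each argument. step_arm: Moves the arm, as the interface text tells. Shift numbers are shares of 0.3 m and turn numbers shares of 45 degrees, none past 1 either way. Its arguments: {"type":"object","properties":{"steps":{"type":"array","items":{"type":"number"}},"grip_force":{"type":"number"}},"required":["steps"]}

```bash
ls; mkdir -p pics; cat > h.py <<'E'
import numpy as np, cv2
from rig import env, imaging
def world(cam,px,depth=None,z=None):
    c=imaging.get_calibration(cam);K=c["camera_matrix"];T=np.array(c["world_from_camera"])
    r=np.linalg.inv(K)@np.array([px[0],px[1],1.])
    if z is not None:
        d=T[:3,:3]@r; return T[:3,3]+d*(z-T[2,3])/d[2]
    return T[:3,:3]@(r*depth)+T[:3,3]
E
python3 - <<'E'
from h import *
s=env.observe();print(s)
for cam in ["top","side"]:
    im,d=imaging.get_image(cam);cv2.imwrite(f"pics/{cam}0.png",im)
    for t,z in [("catch_pad",.124),("tab_top",.142),("sample_safe",0),("petri_dish",.072),("small_box",.072),("amber_bottle",0),("white_bottle",0),("glass_flask",0),("bench_timer",0)]:
        r=imaging.pinpoint(cam,t)
        for q in r[:2]: print(cam,t,np.round(q["pixel"]),round(q["score"],2),np.round(world(cam,q["pixel"],z=z),4))
E
```

```text
pics
{'time_s': 0.0, 'q': array([ 5.74499993e+01,  2.18402161e+01,  7.43850439e+01,  5.60283018e-05,
        8.38588818e+01, -1.23329304e+01]), 'qvel': array([-0.00180788, -0.03016171, -0.04312372,  0.04469848, -0.0564626 ,
        0.05227805]), 'joint_efforts': array([ 4.40086042e-04, -4.48475468e+01, -2.31270951e+01, -2.03875456e-04,
        4.81281022e-03,  3.25069891e-05]), 'position': array([0.18987383, 0.51585662, 0.22391734]), 'tool_rot': array([[-9.38389945e-01,  3.45577323e-01, -7.90951834e-04],
       [ 3.45578085e-01,  9.38389181e-01, -1.23735094e-03],
       [ 3.14620219e-04, -1.43445330e-03, -9.99998922e-01]]), 'ft_force': array([-0.78419843,  0.02538034,  0.15217695]), 'wrist_torque': array([ 0.0070271 , -0.03470777,  0.01346963]), 'grip_width': 0.08552697981200479}
top catch_pad [352. 195.] 0.62 [ 0.4996 -0.0943  0.124 ]
top tab_top [355. 175.] 0.49 [ 0.5566 -0.102   0.142 ]
top sample_safe [341. 191.] 0.84 [ 0.5299 -0.0721  0.    ]
top petri_dish [307. 201.] 0.55 [0.4855 0.0426 0.072 ]
top small_box [313. 166.] 0.63 [0.5992 0.0248 0.072 ]
top small_box [417. 166.] 0.1
[... 249 characters left out ...]
5  0.    ]
side catch_pad [329. 226.] 0.97 [ 0.4978 -0.1084  0.124 ]
side tab_top [356. 215.] 0.58 [ 0.5585 -0.1058  0.142 ]
side tab_top [296. 170.] 0.23 [0.4611 0.1193 0.142 ]
side sample_safe [340. 257.] 0.62 [ 0.5323 -0.0762  0.    ]
side petri_dish [316. 206.] 0.58 [0.4995 0.0464 0.072 ]
side petri_dish [355. 203.] 0.29 [0.5994 0.0381 0.072 ]
side small_box [353. 204.] 0.44 [0.5948 0.0372 0.072 ]
side amber_bottle [300. 172.] 0.73 [0.5068 0.3478 0.    ]
side white_bottle [416. 329.] 0.75 [ 0.6313 -0.3258  0.    ]
side white_bottle [279. 339.] 0.34 [ 0.3525 -0.2947  0.    ]
side glass_flask [330. 178.] 0.61 [0.5923 0.2931 0.    ]
side bench_timer [277. 339.] 0.7 [ 0.3486 -0.2924  0.    ]
```

```bash
python3 - <<'E'
import cv2
a=cv2.imread("pics/top0.png")[130:270,260:440];cv2.imwrite("pics/top0c.png",cv2.resize(a,None,fx=4.2,fy=4.2,interpolation=cv2.INTER_CUBIC))
a=cv2.imread("pics/side0.png")[150:300,230:430];cv2.imwrite("pics/side0c.png",cv2.resize(a,None,fx=4,fy=4,interpolation=cv2.INTER_CUBIC))
E
```

```text
(no output)
```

View pics/top0c.png

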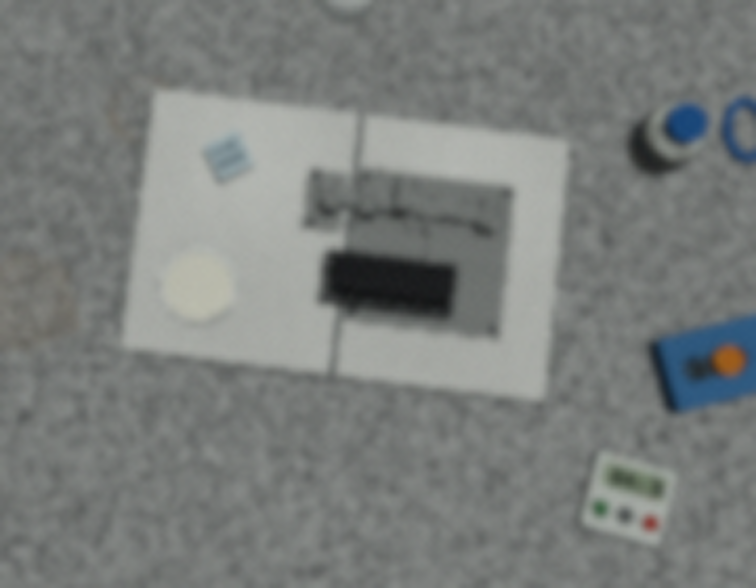

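View pics/side0c.png

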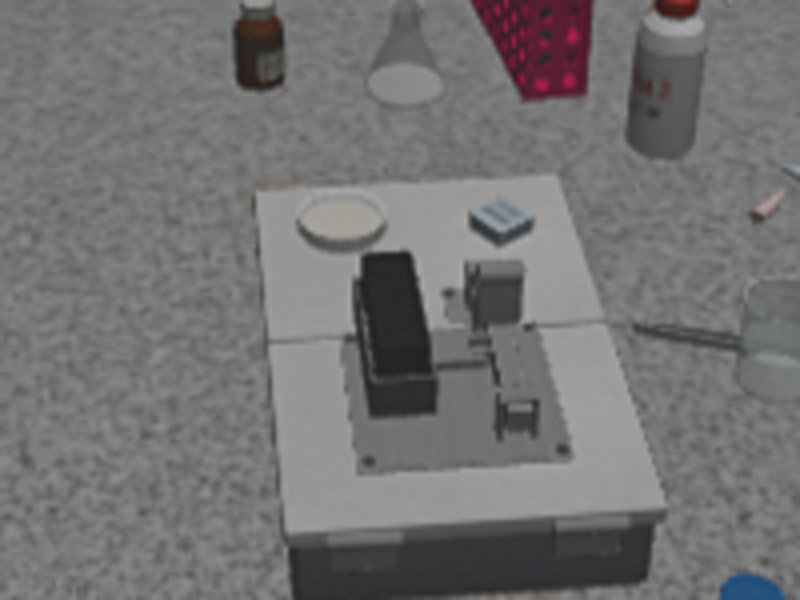

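View pics/side0.png

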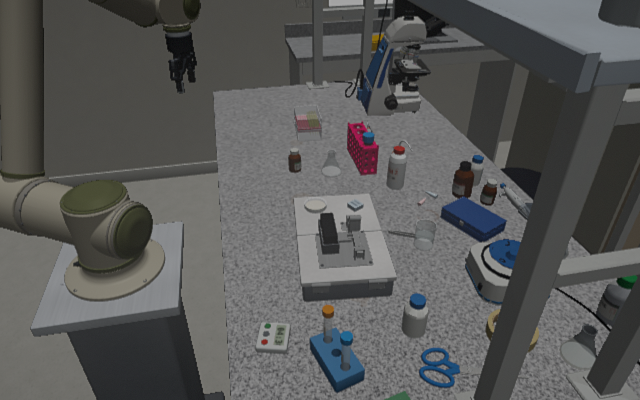

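```bash
python3 - <<'E'
from h import *
for cam in ["top","side"]:
    im,d=imaging.get_image(cam)
    r=imaging.regions_of(cam,"sample_safe")[0]; print(cam,r["score"],r["mask"].sum())
    m=r["mask"]; v,u=np.nonzero(m)
    c=imaging.get_calibration(cam);K=c["camera_matrix"];T=np.array(c["world_from_camera"])
    z=d[v,u]; P=(np.linalg.inv(K)@np.stack([u,v,np.ones(len(u))]))*z; W=(T[:3,:3]@P).T+T[:3,3]
    ok=(z>0)&(W[:,2]>.065)&(W[:,2]<.08); L=W[ok]
    print(len(L),np.median(L[:,2]))
    rect=cv2.minAreaRect((L[:,:2]*1000).astype(np.float32)); print(rect)
    print(np.round(cv2.boxPoints(rect)))
    for t,a,b in [("catch_pad",.115,.135),("tab_top",.130,.150)]:
        q=(z>0)&(W[:,2]>a)&(W[:,2]<b); print(t,q.sum(),np.round(np.median(W[q],0),4) if q.sum() else "", W[q].min(0),W[q].max(0))
for px in [(155,90),(568,140),(548,400),(122,348)]:
    print(world("top",(260+px[0]/4.2,130+px[1]/4.2),z=.072))
for px in [(256,190),(556,175),(665,515),(287,530)]:
    print(world("side",(230+px[0]/4,150+px[1]/4),z=.072))
E
```

```text
top 0.59 6178
5293 0.07225738527633951
((529.4285278320312, -68.87200927734375), (334.7272644042969, 204.7781982421875), 83.70857238769531)
[[ 409. -224.]
 [ 613. -246.]
 [ 650.   86.]
 [ 446.  109.]]
catch_pad 292 [ 0.4962 -0.0979  0.1236] [ 0.47826251 -0.14147929  0.11525689] [ 0.54392224 -0.05264328  0.13446178]
tab_top 43 [ 0.5529 -0.103   0.1395] [ 0.48636949 -0.11194315  0.13015437] [ 0.56803715 -0.07937025  0.14613823]
side 0.89 8413
5781 0.07202516518715607
((529.5355224609375, -75.06768798828125), (332.4508361816406, 203.04443359375), 83.47605895996094)
[[ 410. -229.]
 [ 612. -252.]
 [ 649.   79.]
 [ 448.  102.]]
catch_pad 429 [ 0.4987 -0.1086  0.1235] [ 0.47810366 -0.14789873  0.11505801] [ 0.56899977 -0.05340307  0.13470784]
tab_top 74 [ 0.555  -0.1093  0.1386] [ 0.54320558 -0.11566971  0.13008818] [ 0.56993377 -0.10058969  0.14318023]
[0.64686063 0.07632549 0.072     ]
[ 0.61173665 -0.24075951  0.072     ]
[ 0.41239382 -0.22207978  0.072     ]
[0.44778466 0.09775219 0.072     ]
[0.4499124  0.09810646 0.072     ]
[0.64898476 0.07417651 0.072     ]
[ 0.60948668 -0.24899148  0.072     ]
[ 0.41400132 -0.21922845  0.072     ]
```

Emit:
step_arm:
  steps: [0.53, -0.87, -0.73, 0, 0, 0, 1, 0.53, -0.87, -0.73, 0, 0, 0, 1, 0.53, -0.87, -0.73, 0, 0, 0, 1, 0.53, -0.87, -0.73, 0, 0, 0, 1, 0.53, -0.87, -0.73, 0, 0, 0, 1, 0.53, -0.87, -0.73, 0, 0, 0, 1, 0.53, -0.87, -0.73, 0, 0, 0, 1, 0.53, -0.87, -0.73, 0, 0, 0, 1, 0.53, -0.87, -0.73, 0, 0, 0, 1, 0.53, -0.87, -0.73, 0, 0, 0, 1]

```text
time_s: 2.2
position: [0.3588, 0.2211, 0.2246]
tool_rot: [[-0.42, 0.907, -0.0], [0.907, 0.42, 0.0], [0.0, 0.0, -1.0]]
ft_force: [-0.8, 0.0, -0.2]
grip_width: 0.0453
```

```bash
cat >> h.py <<'E'
from scipy.spatial.transform import Rotation as Ro
C=np.array([.530,-.073]);YAW=-6.4
def safe(p,C=C,yaw=YAW):
    a=np.radians(yaw);ex=np.array([np.cos(a),np.sin(a)]);ey=np.array([-ex[1],ex[0]])
    d=np.array(p[:2])-C;return np.array([d@ex,d@ey])*1000
def go(sx,sy,z,C=C,yaw=YAW):
    s=env.observe();R=s["tool_rot"];a=np.radians(yaw);ex=np.array([np.cos(a),np.sin(a),0]);ey=np.array([-ex[1],ex[0],0])
    Rt=np.stack([ey,ex,[0,0,-1]],1);p=np.array([*C,0])+ex*sx/1000+ey*sy/1000+[0,0,z]
    sh=R.T@(p-s["position"])/.3; rv=np.degrees(Ro.from_matrix(R.T@Rt).as_rotvec())/45
    print("shift",np.round(sh,3),"turn",np.round(rv,3),"t",s["time_s"],"grip",s["grip_width"],"F",np.round(s["ft_force"],2),"pos",np.round(s["position"],4),"safe",np.round(safe(s["position"]),1))
E
python3 -c "
from h import *
go(0,-5,.225)"
```

```text
shift [-1.144  0.097 -0.002] turn [-0.    -0.     0.694] t 2.2 grip 0.04532762774116814 F [-0.81  0.04 -0.23] pos [0.3588 0.2211 0.2246] safe [-202.9  273.2]
```

Emit:
step_arm:
  steps: [0.53, -1, 0.09, 0, 0, 0, 0.694, 0.53, -1, 0.09, 0, 0, 0, 0.694, 0.53, -1, 0.09, 0, 0, 0, 0.694, 0.53, -1, 0.09, 0, 0, 0, 0.694, 0.53, -1, 0.09, 0, 0, 0, 0.694, 0.53, -1, 0.09, 0, 0, 0, 0.694, 0.53, -1, 0.09, 0, 0, 0, 0.694, 0.53, -1, 0.09, 0, 0, 0, 0.694, 0.53, -1, 0.09, 0, 0, 0, 0.694]

```text
time_s: 3.1
position: [0.5092, -0.0389, 0.2245]
tool_rot: [[0.11, 0.994, -0.0], [0.994, -0.11, 0.0], [0.0, -0.0, -1.0]]
ft_force: [0.2, 0.3, -0.3]
grip_width: 0.0454
```

```bash
python3 -c "
from h import *
go(0,-5,.225)
im,d=imaging.get_image('wrist');cv2.imwrite('pics/w1.png',im);np.save('d1.npy',d)
for t,z in [('catch_pad',.124),('tab_top',.142),('sample_safe',0)]:
    for q in imaging.pinpoint('wrist',t)[:2]: w=world('wrist',q['pixel'],z=z);print(t,np.round(q['pixel']),q['score'],w,safe(w))
"
```

```text
shift [-0.122  0.081 -0.002] turn [-0.001 -0.     0.002] t 3.1 grip 0.04541800722196416 F [ 0.22  0.32 -0.28] pos [ 0.5092 -0.0389  0.2245] safe [-24.5  31.6]
catch_pad [316. 260.] 0.56 [ 0.49791899 -0.09872123  0.124     ] [-29.01396395 -29.13697011]
tab_top [384. 270.] 0.66 [ 0.55781724 -0.10581769  0.142     ] [ 31.30202974 -29.51241485]
sample_safe [340. 188.] 0.56 [ 0.53141103 -0.07102676  0.        ] [1.18227823 2.11823307]
```

View pics/w1.png

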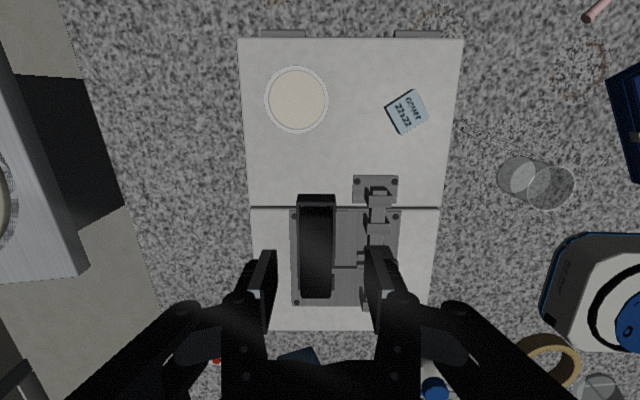

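```bash
sed -i 's/C=np.array(\[.530,-.073\])/C=np.array([.531,-.072])/' h.py; python3 -c "
from h import *
d=np.load('d1.npy');c=imaging.get_calibration('wrist');K=c['camera_matrix'];T=np.array(c['world_from_camera'])
v,u=np.mgrid[0:400,0:640];z=d.ravel();W=(T[:3,:3]@(np.linalg.inv(K)@np.stack([u.ravel(),v.ravel(),np.ones(z.size)])*z)).T+T[:3,3]
u=u.ravel();v=v.ravel()
S=np.array([safe(w) for w in W])
m=(abs(W[:,2]-.123)<.005)&(abs(S[:,0]+30)<22)&(S[:,1]>-82)&(S[:,1]<20)&(z>0)
print(m.sum(),np.percentile(W[m,2],[5,50,95]),np.percentile(S[m],[1,50,99],axis=0))
print(cv2.minAreaRect((W[m][:,:2]*1000).astype(np.float32)))
m=(abs(W[:,2]-.072)<.003)&(z>0)&(np.abs(S[:,0])<115)&(abs(S[:,1])<180)
print(m.sum(),cv2.minAreaRect((W[m][:,:2]*1000).astype(np.float32)),np.percentile(S[m],[.2,99.8],axis=0))
go(0,-5,.19)
"
```

```text
2743 [0.12260638 0.12464823 0.1258327 ] [[-44.64917814 -72.04885655]
 [-30.19937247 -25.18127584]
 [-15.33630133  13.65632288]]
((497.84100341796875, -98.09609985351562), (87.65354919433594, 30.03175926208496), 83.37759399414062)
37959 ((531.20068359375, -69.9130859375), (331.9896545410156, 203.8455352783203), 83.40137481689453) [[-100.93018023 -157.81919266]
 [ 101.05298304  165.90678747]]
shift [-0.116  0.084  0.116] turn [0.    0.    0.001] t 3.3 grip 0.04524542015088421 F [-0.44  0.02  1.21] pos [ 0.5093 -0.0395  0.2248] safe [-25.2  29.9]
```

```bash
sed -i 's/C=np.array(\[.531,-.072\]);YAW=-6.4/C=np.array([.5312,-.0705]);YAW=-6.6/' h.py; python3 -c "
from h import *
go(0,-4,.16)"
```

```text
shift [-0.108  0.084  0.216] turn [0.    0.    0.006] t 3.3 grip 0.04524542015088421 F [-0.44  0.02  1.21] pos [ 0.5093 -0.0395  0.2248] safe [-25.3  28.3]
```

Emit:
step_arm:
  steps: [0.53, -0.108, 0.084, 0.05, 0, 0, 0.006, 0.53, -0.108, 0.084, 0.1, 0, 0, 0.006, 0.53, -0.108, 0.084, 0.15, 0, 0, 0.006, 0.53, -0.108, 0.084, 0.18, 0, 0, 0.006, 0.53, -0.108, 0.084, 0.2, 0, 0, 0.006, 0.53, -0.108, 0.084, 0.2, 0, 0, 0.006, 0.53, -0.108, 0.084, 0.2, 0, 0, 0.006]

```text
time_s: 4.0
position: [0.5312, -0.0755, 0.1651]
tool_rot: [[0.117, 0.993, 0.001], [0.993, -0.117, -0.0], [-0.0, 0.001, -1.0]]
ft_force: [-0.1, -0.0, 0.2]
grip_width: 0.0455
```

```bash
python3 -c "
from h import *
go(0,-4,.145)
im,d=imaging.get_image('wrist');cv2.imwrite('pics/w2.png',im)
im,d=imaging.get_image('side');cv2.imwrite('pics/s2.png',cv2.resize(im[150:300,230:430],None,fx=4,fy=4,interpolation=cv2.INTER_CUBIC))
"
```

```text
shift [ 0.003 -0.002  0.067] turn [ 0.001  0.    -0.002] t 4.0 grip 0.04549116170913909 F [-0.06 -0.03  0.17] pos [ 0.5312 -0.0755  0.1651] safe [ 0.6 -5. ]
```

View pics/w2.png

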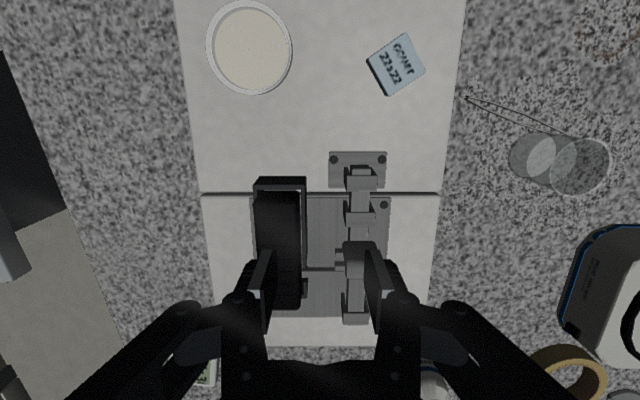

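View pics/s2.png

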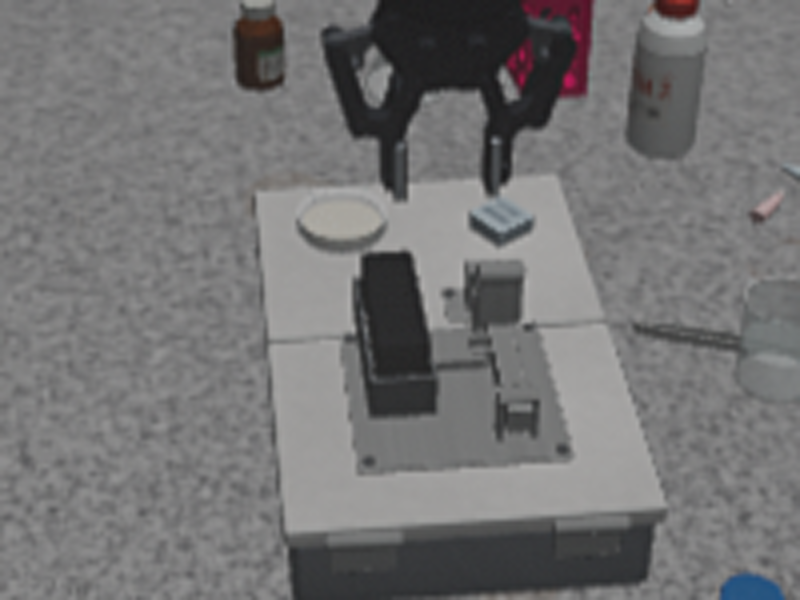

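```bash
python3 -c "
from h import *
for p in [(395,198),(495,193)]:
  for z in [.15,.155]:
    w=world('side',(230+p[0]/4,150+p[1]/4),z=z);print(p,z,safe(w))
c=imaging.get_calibration('side');T=np.array(c['world_from_camera']);print(T[:3,3])
for sx in (-30,30):
  for sy in(-16,-5,6):
    a=np.radians(YAW);ex=np.array([np.cos(a),np.sin(a)]);ey=np.array([-ex[1],ex[0]]);p=np.r_[C+ex*sx/1e3+ey*sy/1e3,.15]
    q=c['camera_matrix']@(T[:3,:3].T@(p-T[:3,3]));q=q[:2]/q[2];print(sx,sy,(q-[230,150])*4)
"
```

```text
(395, 198) 0.15 [-23.20152664  25.01232579]
(395, 198) 0.155 [-24.06672744  17.63731503]
(495, 193) 0.15 [35.45384866 24.6972594 ]
(495, 193) 0.155 [34.10466291 17.32484835]
[ 0.30413567 -0.9188079   0.75596279]
-30 -16 [390.98961517 239.14819859]
-30 -5 [388.89811474 228.02132526]
-30 6 [386.84238762 217.08476755]
30 -16 [496.55159426 233.389421  ]
30 -5 [493.56119498 222.35525236]
30 6 [490.62174691 211.50908679]
```

```bash
python3 -c "
from h import *
im,d=imaging.get_image('side');c=imaging.get_calibration('side');K=c['camera_matrix'];T=np.array(c['world_from_camera'])
v,u=np.mgrid[150:250,300:380];v=v.ravel();u=u.ravel();z=d[v,u];W=(T[:3,:3]@(np.linalg.inv(K)@np.stack([u,v,np.ones(z.size)])*z)).T+T[:3,3]
S=np.array([safe(w) for w in W])
m=(z>0)&(W[:,2]>.146)&(W[:,2]<.2)&(abs(S[:,1])<25)
for k in np.where(m)[0][-60:]: print(u[k],v[k],np.round(S[k],1),round(W[k,2],4))
" | tail -40
```

```text
356 195 [ 33.5 -11.9] 0.1832
325 196 [-36.2 -13.4] 0.1859
326 196 [-33.9 -12.9] 0.1854
327 196 [-31.9 -14.8] 0.1866
328 196 [-29.3 -12. ] 0.1846
329 196 [-27.6 -16.3] 0.1873
330 196 [-25.5 -17.5] 0.188
331 196 [-23.  -15.2] 0.1863
351 196 [ 22.5 -11. ] 0.1807
352 196 [ 23.2 -19.7] 0.1863
353 196 [ 25.7 -18.2] 0.1852
354 196 [ 27.9 -18.2] 0.1851
355 196 [ 31.  -13.8] 0.182
356 196 [ 33.8 -10.9] 0.1799
326 197 [-34.  -14.3] 0.1837
327 197 [-31.5 -12.1] 0.1821
328 197 [-29.4 -13. ] 0.1826
329 197 [-27.3 -14.4] 0.1834
330 197 [-25.1 -14.1] 0.183
331 197 [-22.9 -14.6] 0.1832
351 197 [ 22.1 -13.8] 0.1799
352 197 [ 24.2 -14.6] 0.1803
353 197 [ 25.4 -20.2] 0.1839
354 197 [ 28.6 -14.9] 0.1802
328 198 [-29.1 -10.7] 0.1783
329 198 [-27.2 -13.8] 0.1803
330 198 [-25.1 -14.8] 0.1808
331 198 [-22.9 -14.8] 0.1807
351 198 [ 22.3 -13.2] 0.1768
352 198 [ 24.4 -14.2] 0.1773
353 198 [ 26.3 -16. ] 0.1784
354 198 [ 28.2 -18. ] 0.1796
328 199 [-29.4 -13.5] 0.1776
329 199 [-27.7 -17.8] 0.1804
330 199 [-25.3 -16.6] 0.1794
331 199 [-22.9 -15.5] 0.1785
328 200 [-29.4 -13.7] 0.175
329 200 [-27.4 -15.3] 0.176
330 200 [-25.1 -15.2] 0.1757
331 200 [-22.9 -15.6] 0.1759
```

```bash
python3 -c "
from h import *
go(0,-4,.145)
im,d=imaging.get_image('side');cv2.imwrite('pics/s3.png',cv2.resize(im[165:245,290:390],None,fx=7,fy=7,interpolation=cv2.INTER_NEAREST))
im,d=imaging.get_image('wrist');c=imaging.get_calibration('wrist');K=c['camera_matrix'];T=np.array(c['world_from_camera']);print(T)
for v in range(240,340,10):
  for u in range(240,400,5):
    w=world('wrist',(u,v),d[v,u])
    if d[v,u]>0 and w[2]>.143: print(u,v,np.round(safe(w)),round(w[2],3),end=' | ')
go(0,-4,.145)
"
```

```text
shift [ 0.004 -0.002  0.067] turn [ 0.001  0.    -0.002] t 4.15 grip 0.04520246674842784 F [ 0.4  -0.17  0.18] pos [ 0.5312 -0.0757  0.1651] safe [ 0.6 -5.1]
[[ 9.93155335e-01 -1.10716480e-01 -3.72067369e-02  5.40447009e-01]
 [-1.16799287e-01 -9.39664767e-01 -3.21540126e-01  7.11261885e-03]
 [ 6.37931354e-04  3.23685012e-01 -9.46164682e-01  3.14550117e-01]
 [ 0.00000000e+00  0.00000000e+00  0.00000000e+00  1.00000000e+00]]
265 250 [-27.   6.] 0.179 | 270 250 [-25.   6.] 0.179 | 275 250 [-22.   5.] 0.178 | 365 250 [23.  4.] 0.175 | 370 250 [25.  6.] 0.179 | 375 250 [27.  6.] 0.179 | 255 260 [-32.   1.] 0.18 | 260 260 [-28.   6.] 0.189 | 265 260 [-26.   6.] 0.189 | 270 260 [-23.   6.] 0.19 | 275 260 [-22.   1.] 0.18 | 365 260 [23. -1.] 0.177 | 370 260 [23.  6.] 0.189 | 375 260 [26.  6.] 0.19 | 380 260 [28.  6.] 0.189 | 385 260 [32.  1.] 0.181 | 390 260 [34.  2.] 0.183 | 245 270 [-35.   2.] 0.191 | 250 270 [-32.   2.] 0.191 | 255 270 [-29.   5.] 0.197 | 260 270 [-26.   6.] 0.197 | 265 270 [-24.   6.] 0.197 | 270 270 [-22.   4.] 0.195 | 275 270 [-23.  -4.] 0.181 | 365 270 [23. -6.] 0.179
[... 1719 characters left out ...]
] 0.231 | 250 320 [-24.   7.] 0.23 | 255 320 [-22.   7.] 0.23 | 260 320 [-24.  -7.] 0.214 | 265 320 [-23.  -9.] 0.212 | 375 320 [ 23. -10.] 0.211 | 380 320 [24. -8.] 0.213 | 385 320 [22.  7.] 0.23 | 390 320 [23.  7.] 0.231 | 395 320 [25.  7.] 0.23 | 240 330 [-24.  12.] 0.24 | 245 330 [-22.  12.] 0.24 | 250 330 [-21.  11.] 0.24 | 255 330 [-20.  11.] 0.24 | 260 330 [-18.  11.] 0.24 | 265 330 [-23. -14.] 0.212 | 375 330 [ 23. -14.] 0.211 | 380 330 [18. 12.] 0.24 | 385 330 [20. 11.] 0.24 | 390 330 [21. 12.] 0.241 | 395 330 [22. 12.] 0.241 | shift [ 0.004 -0.002  0.066] turn [ 0.001  0.    -0.002] t 4.25 grip 0.04555698407357083 F [ 0.79 -0.34  0.99] pos [ 0.5311 -0.0757  0.1649] safe [ 0.5 -5.1]
```

View pics/s3.png

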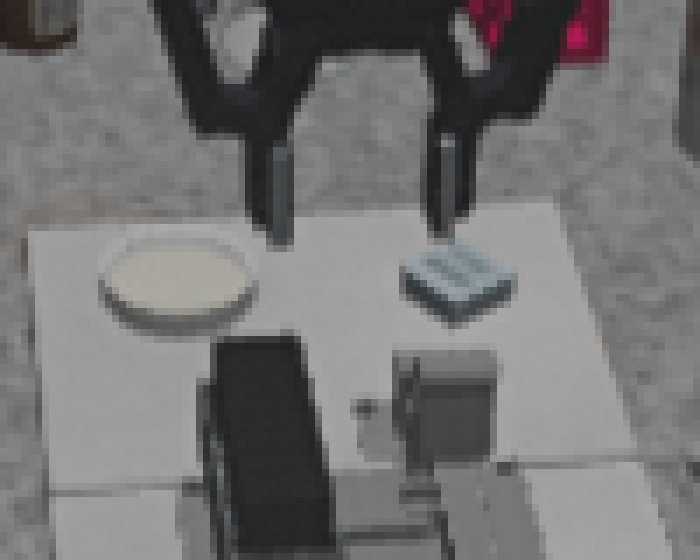

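Emit:
step_arm:
  steps: [0.53, 0.003, -0.002, 0.03, 0, 0, 0, 0.53, 0.003, -0.002, 0.06, 0, 0, 0, 0.53, 0.003, -0.002, 0.09, 0, 0, 0, 0.53, 0.003, -0.002, 0.115, 0, 0, 0, 0.53, 0.003, -0.002, 0.115, 0, 0, 0, 0.53, 0.003, -0.002, 0.115, 0, 0, 0]

```text
time_s: 4.85
position: [0.5305, -0.0747, 0.1299]
tool_rot: [[0.117, 0.993, -0.0], [0.993, -0.117, 0.0], [0.0, -0.0, -1.0]]
ft_force: [0.8, 0.1, 0.5]
grip_width: 0.0449
```

```bash
cat > look.py <<'E'
from h import *
import sys
n=sys.argv[1]
go(0,-4,.118)
im,d=imaging.get_image('side');cv2.imwrite(f'pics/s{n}.png',cv2.resize(im[165:265,290:390],None,fx=6,fy=6,interpolation=cv2.INTER_CUBIC))
im,d=imaging.get_image('wrist');cv2.imwrite(f'pics/w{n}.png',im[130:340,180:460].repeat(2,0).repeat(2,1))
E
python3 look.py 4
```

```text
shift [0.001 0.001 0.04 ] turn [-0.    -0.    -0.003] t 4.85 grip 0.0448802807288266 F [0.79 0.11 0.53] pos [ 0.5305 -0.0747  0.1299] safe [-0.2 -4.3]
```

View pics/s4.png

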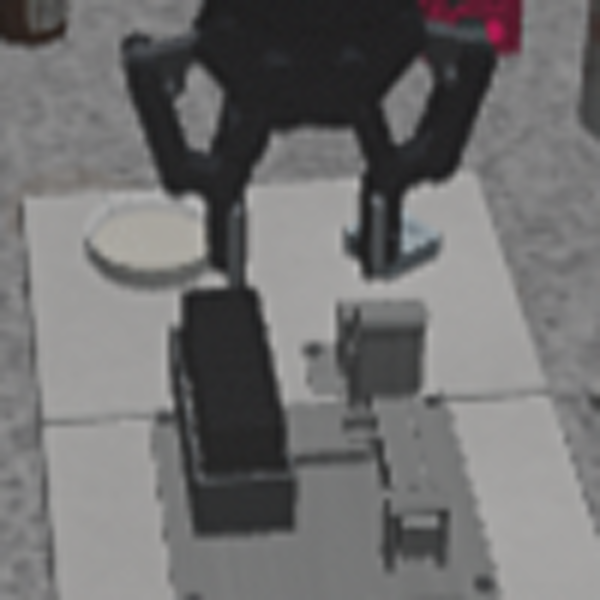

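View pics/w4.png

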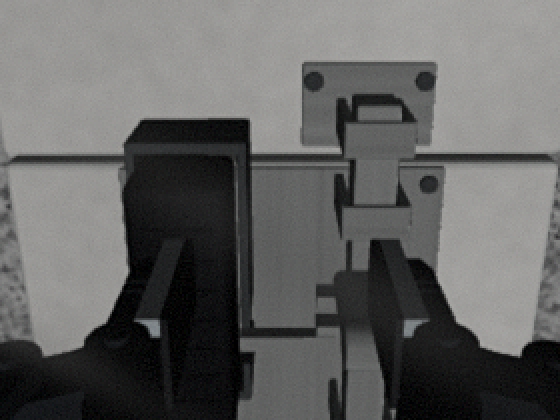

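Emit:
step_arm:
  steps: [0.6, 0, 0, 0.02, 0, 0, 0, 0.6, 0, 0, 0.04, 0, 0, 0, 0.6, 0, 0, 0.05, 0, 0, 0, 0.6, 0, 0, 0.05, 0, 0, 0, 0.6, 0, 0, 0.05, 0, 0, 0]

```text
time_s: 5.45
position: [0.5305, -0.0747, 0.115]
tool_rot: [[0.117, 0.993, -0.0], [0.993, -0.117, 0.0], [0.0, -0.0, -1.0]]
ft_force: [-0.1, 0.7, -0.2]
grip_width: 0.0512
```

```bash
python3 look.py 5
```

```text
shift [ 0.001  0.001 -0.01 ] turn [-0.    -0.    -0.003] t 5.45 grip 0.0512349711814795 F [-0.08  0.73 -0.19] pos [ 0.5305 -0.0747  0.115 ] safe [-0.2 -4.2]
```

View pics/s5.png

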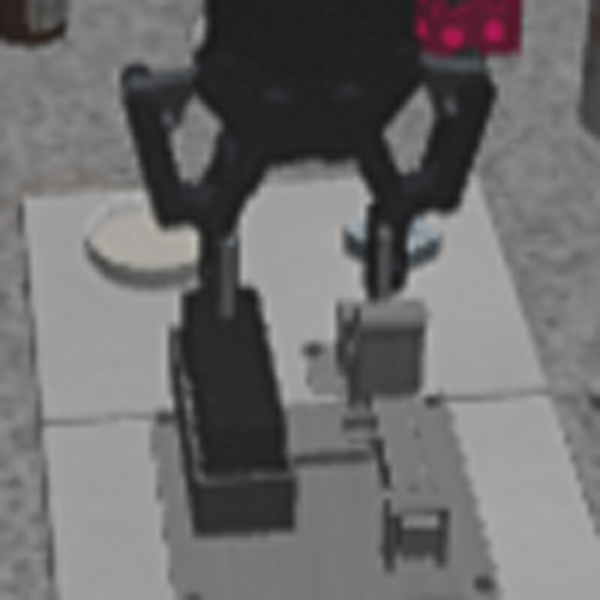

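View pics/w5.png

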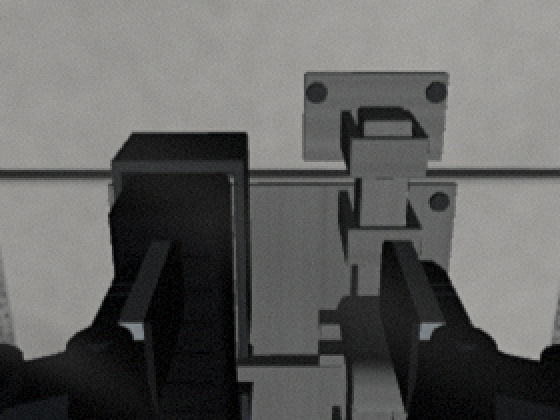

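Emit:
step_arm:
  steps: [0.6, 0, 0, 0.01, 0, 0, 0, 0.6, 0, 0, 0.015, 0, 0, 0, 0.6, 0, 0, 0.02, 0, 0, 0, 0.6, 0, 0, 0.02, 0, 0, 0]

```text
time_s: 5.95
position: [0.5307, -0.0748, 0.1091]
tool_rot: [[0.117, 0.993, 0.001], [0.993, -0.117, -0.0], [-0.0, 0.001, -1.0]]
ft_force: [1.0, 0.4, 2.8]
grip_width: 0.051
```

Emit:
step_arm:
  steps: [0.6, 0, 0, 0.01, 0, 0, 0, 0.6, 0, 0, 0.015, 0, 0, 0, 0.6, 0, 0, 0.015, 0, 0, 0]

```text
time_s: 6.25
position: [0.5307, -0.0747, 0.1045]
tool_rot: [[0.117, 0.993, 0.0], [0.993, -0.117, -0.0], [-0.0, 0.0, -1.0]]
ft_force: [1.2, -0.9, 4.0]
grip_width: 0.0515
```

Emit:
step_arm:
  steps: [0.6, 0, 0, 0.007, 0, 0, 0, 0.6, 0, 0, 0.013, 0, 0, 0, 0.6, 0, 0, 0.013, 0, 0, 0]

```text
time_s: 6.55
position: [0.5307, -0.0748, 0.1018]
tool_rot: [[0.117, 0.993, 0.001], [0.993, -0.117, -0.001], [-0.0, 0.001, -1.0]]
ft_force: [-1.9, 0.1, 13.7]
grip_width: 0.0513
```

```bash
python3 look.py 6
```

```text
shift [ 0.001 -0.    -0.054] turn [ 0.002  0.001 -0.002] t 6.55 grip 0.0512732459203919 F [-1.87  0.11 13.68] pos [ 0.5307 -0.0748  0.1018] safe [ 0.  -4.3]
```

View pics/s6.png

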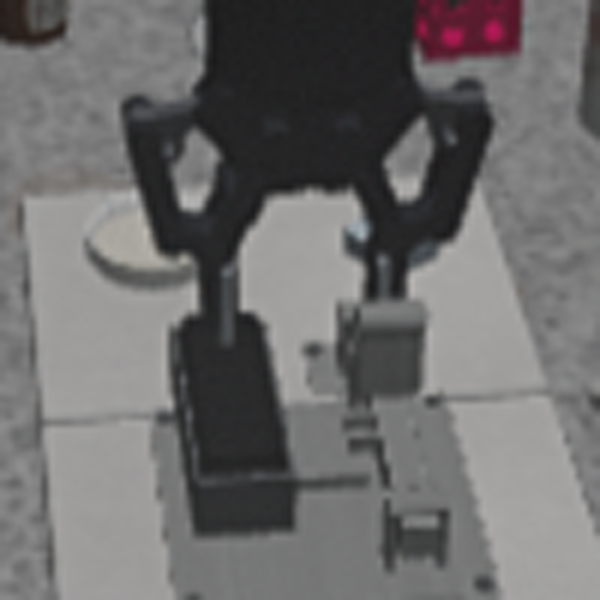

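View pics/w6.png

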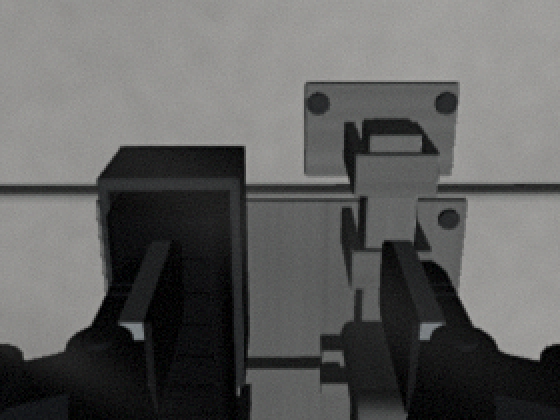

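Emit:
step_arm:
  steps: [0.6, 0, 0, -0.002, 0, 0, 0, 0.6, -0.01, 0, -0.002, 0, 0, 0, 0.6, -0.02, 0, -0.002, 0, 0, 0, 0.6, -0.03, 0, -0.002, 0, 0, 0, 0.6, -0.04, 0, -0.002, 0, 0, 0, 0.6, -0.04, 0, -0.002, 0, 0, 0]

```text
time_s: 7.25
position: [0.5292, -0.0853, 0.1018]
tool_rot: [[0.117, 0.993, 0.001], [0.993, -0.117, 0.003], [0.003, 0.0, -1.0]]
ft_force: [0.9, 8.0, 9.9]
grip_width: 0.0513
```

```bash
python3 look.py 7
```

```text
shift [ 0.037  0.001 -0.054] turn [ 0.    -0.003 -0.003] t 7.25 grip 0.05127451588370229 F [0.87 7.96 9.94] pos [ 0.5292 -0.0853  0.1018] safe [ -0.3 -15. ]
```

View pics/s7.png

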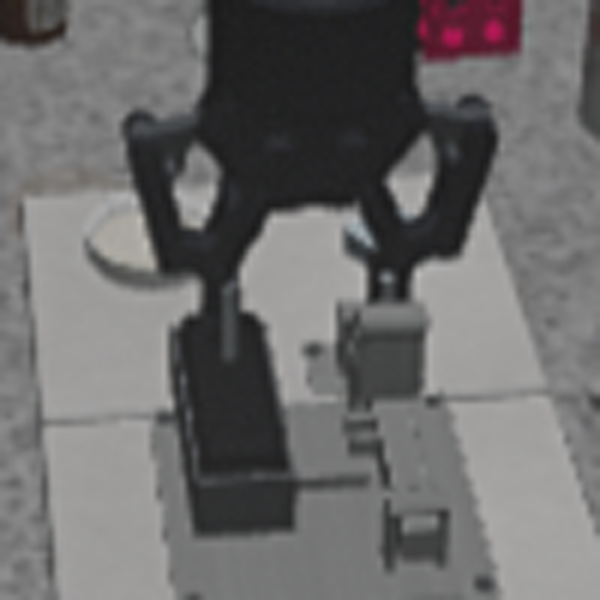

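Emit:
step_arm:
  steps: [0.6, -0.01, 0, 0, 0, 0, 0, 0.6, -0.02, 0, 0, 0, 0, 0, 0.6, -0.03, 0, 0, 0, 0, 0, 0.6, -0.03, 0, 0, 0, 0, 0]

```text
time_s: 7.75
position: [0.5281, -0.0942, 0.1018]
tool_rot: [[0.117, 0.993, 0.001], [0.993, -0.117, 0.003], [0.003, 0.0, -1.0]]
ft_force: [0.0, 7.9, 10.2]
grip_width: 0.0511
```

```bash
python3 look.py 8
```

```text
shift [ 0.066  0.001 -0.054] turn [ 0.001 -0.004 -0.003] t 7.75 grip 0.05109400217752073 F [ 0.03  7.93 10.18] pos [ 0.5281 -0.0942  0.1018] safe [ -0.3 -23.9]
```

View pics/s8.png

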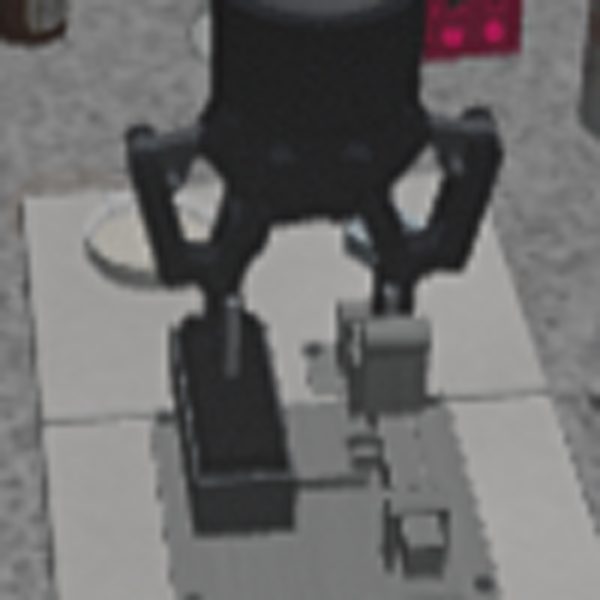

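Emit:
step_arm:
  steps: [0.6, -0.01, 0, 0, 0, 0, 0, 0.6, -0.02, 0, 0, 0, 0, 0, 0.6, -0.03, 0, 0, 0, 0, 0, 0.6, -0.04, 0, 0, 0, 0, 0, 0.6, -0.05, 0, 0, 0, 0, 0, 0.6, -0.06, 0, 0, 0, 0, 0, 0.6, -0.06, 0, 0, 0, 0, 0]

```text
time_s: 8.55
position: [0.526, -0.1122, 0.1018]
tool_rot: [[0.117, 0.993, 0.001], [0.993, -0.117, 0.002], [0.002, 0.0, -1.0]]
ft_force: [0.7, 6.8, 10.4]
grip_width: 0.0513
```

Emit:
step_arm:
  steps: [0.6, -0.007, 0, 0, 0, 0, 0, 0.6, -0.012, 0, 0, 0, 0, 0, 0.6, -0.012, 0, 0, 0, 0, 0]

```text
time_s: 8.85
position: [0.5257, -0.1154, 0.1018]
tool_rot: [[0.117, 0.993, 0.001], [0.993, -0.117, 0.003], [0.003, 0.0, -1.0]]
ft_force: [0.9, 8.7, 10.4]
grip_width: 0.0513
```

```bash
python3 look.py 9
```

```text
shift [ 0.138  0.001 -0.054] turn [ 0.001 -0.004 -0.002] t 8.85 grip 0.05128462957766213 F [ 0.93  8.73 10.36] pos [ 0.5257 -0.1154  0.1018] safe [ -0.3 -45.3]
```

View pics/s9.png

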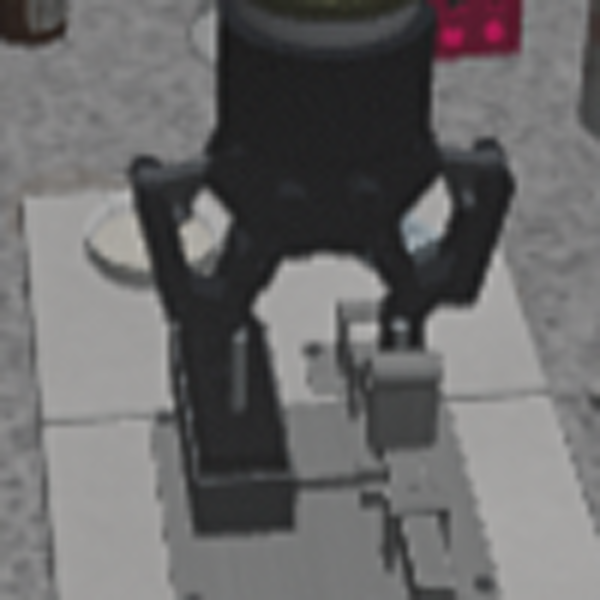

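Bolt is out to about 33 mm (tab at ~(405,365) in the crop). I'll push gently until the stop shows in the force.

Emit:
step_arm:
  steps: [0.6, -0.005, 0, 0, 0, 0, 0, 0.6, -0.01, 0, 0, 0, 0, 0, 0.6, -0.01, 0, 0, 0, 0, 0]

```text
time_s: 9.25
position: [0.5255, -0.1159, 0.1018]
tool_rot: [[0.116, 0.993, 0.001], [0.993, -0.116, 0.007], [0.007, 0.0, -1.0]]
ft_force: [4.9, 21.7, 11.4]
grip_width: 0.0512
```

Emit:
step_arm:
  steps: [0.6, 0.01, 0, 0, 0, 0, 0, 0.6, 0.02, 0, 0, 0, 0, 0, 0.6, 0.02, 0, 0, 0, 0, 0, 0.6, 0.02, 0, -0.02, 0, 0, 0, 0.6, 0.02, 0, -0.06, 0, 0, 0, 0.6, 0.02, 0, -0.15, 0, 0, 0, 0.6, 0.02, 0, -0.25, 0, 0, 0, 0.6, 0.02, 0, -0.35, 0, 0, 0, 0.6, 0.02, 0, -0.4, 0, 0, 0, 0.6, 0.02, 0, -0.4, 0, 0, 0]

```text
time_s: 10.25
position: [0.5262, -0.114, 0.2228]
tool_rot: [[0.117, 0.993, 0.003], [0.993, -0.117, -0.001], [-0.001, 0.003, -1.0]]
ft_force: [-0.7, 0.3, -0.2]
grip_width: 0.0509
```

```bash
cat > fin.py <<'E'
from h import *
go(0,-4,.2)
for cam in ['side','wrist']:
    im,d=imaging.get_image(cam);cv2.imwrite(f'pics/f_{cam}.png',im if cam=='wrist' else cv2.resize(im[165:265,290:390],None,fx=6,fy=6,interpolation=cv2.INTER_CUBIC))
    c=imaging.get_calibration(cam);K=c['camera_matrix'];T=np.array(c['world_from_camera'])
    for t,z in [('catch_pad',.124),('tab_top',.142),('petri_dish',.072),('small_box',.072)]:
        for q in imaging.pinpoint(cam,t)[:1]: w=world(cam,q['pixel'],z=z);print(cam,t,np.round(q['pixel']),round(q['score'],2),np.round(w,4),np.round(safe(w),1))
    v,u=np.mgrid[0:400,0:640];u=u.ravel();v=v.ravel();z=d.ravel();W=(T[:3,:3]@(np.linalg.inv(K)@np.stack([u,v,np.ones(z.size)])*z)).T+T[:3,3]
    S=(W[:,:2]-C);a=np.radians(YAW);S=S@np.array([[np.cos(a),-np.sin(a)],[np.sin(a),np.cos(a)]])*1000
    m=(z>0)&(abs(S[:,0]+30)<12)&(abs(S[:,1]+32)<38)&(W[:,2]<.14);print('pad z',np.percentile(W[m,2],[10,50,90]))
    m=(z>0)&(abs(S[:,0]-30)<12)&(abs(S[:,1]+45)<60)&(W[:,2]>.128)&(W[:,2]<.148);print('tab',m.sum(),np.median(S[m],0),np.median(W[m,2]))
E
python3 fin.py
```

```text
shift [ 0.133 -0.001  0.076] turn [ 0.004  0.001 -0.002] t 10.25 grip 0.05093372482087107 F [-0.74  0.34 -0.23] pos [ 0.5262 -0.114   0.2228] safe [  0.  -43.8]
side catch_pad [329. 224.] 0.72 [ 0.4987 -0.1037  0.124 ] [-28.5 -36.7]
side tab_top [356. 223.] 0.72 [ 0.5526 -0.1332  0.142 ] [ 28.5 -59.8]
side petri_dish [316. 207.] 0.65 [0.4993 0.0432 0.072 ] [-44.7 109.2]
side small_box [353. 206.] 0.58 [0.5915 0.0259 0.072 ] [ 48.8 102.7]
pad z [0.12252882 0.1238628  0.125473  ]
tab 68 [ 29.22976193 -68.68493795] 0.13844115400271345
wrist catch_pad [285. 188.] 0.57 [ 0.4971 -0.1004  0.124 ] [-30.4 -33.6]
wrist tab_top [358. 228.] 0.75 [ 0.5534 -0.1354  0.142 ] [ 29.6 -62. ]
wrist petri_dish [263.  10.] 0.86 [0.4948 0.0428 0.072 ] [-49.2 108.3]
wrist small_box [383.  26.] 0.92 [0.5954 0.0191 0.072 ] [53.4 96.4]
pad z [0.12376012 0.1246345  0.12554432]
tab 493 [ 30.15646201 -60.46384061] 0.14111000868312515
```

View pics/f_side.png

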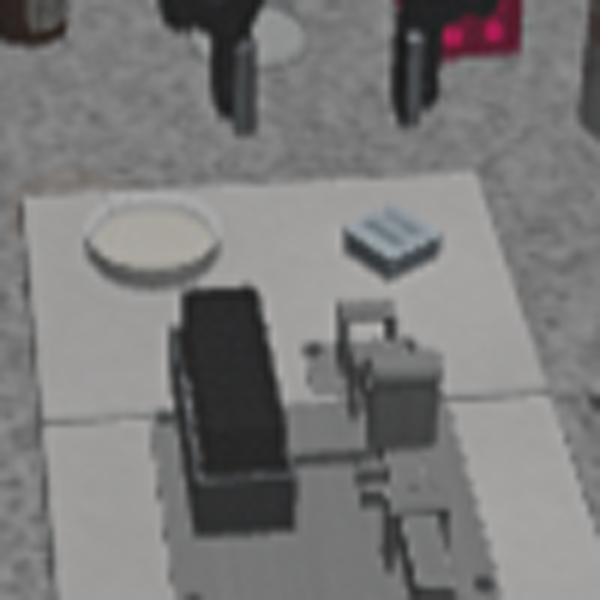

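View pics/f_wrist.png

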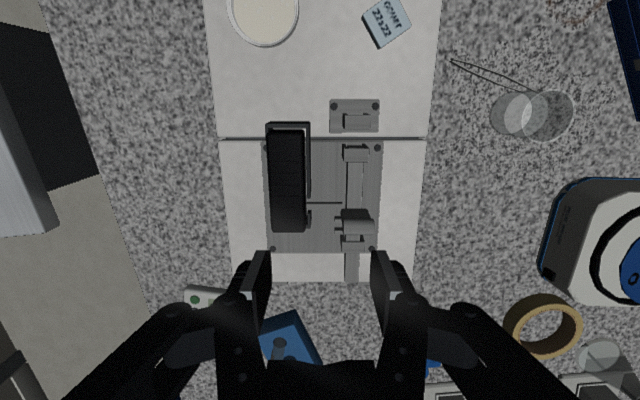

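```bash
python3 - <<'E'
from h import *
im1,d=imaging.get_image('side');im0=cv2.imread('pics/side0.png')
c=imaging.get_calibration('side');K=c['camera_matrix'];T=np.array(c['world_from_camera'])
a=np.radians(YAW);ex=np.array([np.cos(a),np.sin(a)]);ey=np.array([-ex[1],ex[0]])
def pr(sx,sy,z):
    p=np.r_[C+ex*sx/1e3+ey*sy/1e3,z];q=K@(T[:3,:3].T@(p-T[:3,3]));return q[:2]/q[2]
p0=pr(30,-34,.130);print(p0)
for t in (0,28,31,34): print(t,pr(30,-34-t,.13)-p0)
g0=cv2.cvtColor(im0,6).astype(np.float32);g1=cv2.cvtColor(im1,6).astype(np.float32)
best=[]
for t in np.arange(22,42,.5):
    s=[]
    vals=[]
    for sx in np.arange(16,45,1.):
        for z in np.arange(.112,.1421,.0015):
            A=pr(sx,-37,z);B=pr(sx,-37-t,z);vals.append((*A,*B))
    V=np.float32(vals)
    f0=cv2.remap(g0,V[:,0:1],V[:,1:2],1).ravel();f1=cv2.remap(g1,V[:,2:3],V[:,3:4],1).ravel()
    best.append((round(np.corrcoef(f0,f1)[0,1],4),t))
print(sorted(best)[-6:]); 
E
```

```text
[355.01906519 220.18851337]
0 [0. 0.]
28 [1.99016957 7.53796433]
31 [2.20876082 8.36590035]
34 [2.42841792 9.19787337]
[(np.float64(0.9443), np.float64(32.0)), (np.float64(0.95), np.float64(34.5)), (np.float64(0.9507), np.float64(32.5)), (np.float64(0.9544), np.float64(34.0)), (np.float64(0.9553), np.float64(33.0)), (np.float64(0.9566), np.float64(33.5))]
```

```bash
python3 -c "
from rig import close_job
print(close_job())"
```

```text
the job is handed in; nothing more can be done
None
```

The safe's bolt is open, the catch has sprung back up, and the job is handed in. The hand-in gave no verdict.

**What I did:** I pressed the catch pad to its stop with one fingertip (about 14 N peak, about 10 N while sliding). I pushed the bolt's tab with the other fingertip until the side force rose to 22 N, which I took as the end stop. Then I backed off a few millimetres and lifted straight up. The arm's clock read 10.25 s after the lift.

**Last checks:**
- **Bolt:** image matching before and after gives about 33.5 mm of travel. The networks' single-pixel estimates were lower, 28–30 mm, but they are too coarse to trust over the image match.
- **Catch:** the pad top is back at 124 mm, which is fully up.
- **Robot:** it was clear of everything, with wrist force near zero.
- **Dish and small box:** both look unmoved in the last pictures. The side view puts the dish within about 3 mm of its first position and the box about 11–12 mm off. I put the box figure down to pixel error, because it sits in the same place in the pictures.
- **Bottles, flask and timer:** I did not measure these again. The arm passed well above the flask and bottles, and its path did not go near the timer.

**Disagreement with the data:** at this opening the fingertips measured about 10 mm behind the TCP, not 17 mm ahead as the description says. I went by the cameras and contact force instead.

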